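Pin a plaster head onto its plinth

TASK

Lift the plaster head out of its storage block, rest the tip of its mounting pin lightly on the slate of the oak plinth, at about the middle, and slide it back, away from the brass plate, feeling about until the pin drops into the hidden hole. Still holding it, lower the head gently until its foot sits flat and fully home on the slate, facing the side with the brass plate, and let go. Plaster and slate chip easily, so never press hard or let the head fall, and leave the things lying around undisturbed.

Things in the scene. Friction and masses are not known exactly. Their poses are not given: they have to be found in the camera images.
- cast: white faceted plaster head, 118 mm high, 0.3 to 0.5 kg, on a round foot 62 mm wide. Origin: centre of the foot's flat underside; z up, the face looks along -x. A steel pin sticks down from the origin (see pin_tip). It starts upright, pin in the storage block. The nose reaches 47 mm forward, the back of the head 42 mm back.
- cast_temples (a point): where to grip from above, square to the flats: midway between the temples, two vertical flats 56 mm apart facing +y and -y, 40 mm long (20 mm either side of this point along x), from 66 to 102 mm above the foot's underside. On the pin's axis, 86 mm above the underside; axes as the head's
- cast_nose (a point): tip of the nose, 47 mm in front (-x) of the pin's axis, 65 mm above the foot's underside
- pin_tip (a point): end of the mounting pin: 8 mm diameter, 16 mm long, on the head's vertical axis, its end 16 mm below the foot's underside and bevelled to a 4.4 mm flat over the last 2.8 mm
- rest: plywood storage block, 110 x 100 x 34 mm, fixed; origin at the centre of its underside, with a loose 15 mm hole, 26 mm deep, in the middle of its top for the pin. The foot stands on its top.
- plinth: oak plinth 158 (x) by 132 mm (y), 45 mm high, skirting 174 x 148 mm and 10 mm high; fixed. Origin: centre of its underside. Its front, with a blank brass plate, faces along -x. A dark slate, seen 108 (x) by 84 mm (y), lies 3 mm below the oak border. The slate is rigid; it chips if the head bears on it with more than 45 N.
- plinth_top (a point): middle of the slate's surface, 42 mm above the plinth's underside; axes as the plinth's. The slate has one blind hole, dark on dark: 10 mm wide, 1 mm bevel, 21 mm deep, upright. It was drilled by hand behind the middle: 6 to 20 mm from here towards the back (+x), within 2.5 mm of the centre line (y)
- tape_measure: black tape measure lying flat, 62 x 58 x 30 mm, origin at the centre of its underside; a bystander, not part of the job
- glue_bottle: white glue bottle with an orange nozzle, 54 mm diameter, 135 mm high, origin at the centre of its underside; a bystander, not part of the job
- glass_pliers: red-handled glass pliers lying flat, about 190 mm long along x, 14 mm high; a bystander, not part of the job
- dust_brush: flat wooden dusting brush lying along x, about 230 mm long, 15 mm high; a bystander, not part of the job
Not all that is in view belongs to the job. There is more than one size of the rest; the one meant has the size given above.

How it is judged:
On the way, in this order (a step that is already met when the one before it is completed fails the run):
1. the head is lifted out of its storage block, the pin clear of the block (z of pin_tip in the frame of rest above 0.036 m and contact force between cast and rest below 0.1 N), for 0.1 s.
2. the tip of the pin rests on the slate, within 12 mm of its middle (contact force between cast and plinth above 0.5 N and z of pin_tip in the frame of plinth_top between -0.0025 and 0.002 m and horizontal distance between pin_tip and plinth_top below 0.012 m), for 0.1 s.
3. the pin has dropped into the hole (5 mm or more), the head still held (z of pin_tip in the frame of plinth_top below -0.005 m and horizontal distance between pin_tip and plinth_top below 0.027 m and contact force between the fingers and cast above 0.5 N), for 0.05 s.
At the end, for the whole second after the job is handed in: The head stands upright (within 0.04 rad) on the slate with its pin in the hole: underside of the foot within 2 mm of the slate's surface and its centre within 27 mm of the slate's middle, face towards the brass plate within 0.2 rad (11 degrees), released and at rest (z of cast in the frame of plinth_top between -0.003 and 0.002 m and horizontal distance between cast and plinth_top below 0.027 m and angle between cast's own z axis and vertical below 0.04 rad and angle between the x axis of cast and the x axis of plinth, either way round below 0.2 rad and x of cast_nose in the frame of plinth_top below -0.02 m and linear speed of cast below 0.02 m/s); the robot touches nothing.
It fails at once if the head bears on the plinth with more than 45 N (contact force between cast and plinth above 45 N).
It fails at once if the head is tipped over (more than 0.5 rad) (angle between cast's own z axis and vertical above 0.5 rad).
It fails at once if the tape measure, glue bottle, pliers or brush is disturbed (moved more than 15 mm) (distance of any of tape_measure, glue_bottle, glass_pliers, dust_brush from where it was at the start of the episode above 0.015 m).
It fails at once if the head falls onto the plinth (pin at or in the slate and moving faster than 0.25 m/s) (linear speed of cast above 0.25 m/s and z of pin_tip in the frame of plinth_top below 0.004 m and horizontal distance between pin_tip and plinth_top below 0.06 m).
It also fails if it takes over 58 s, if anything falls off the work surface, if the arm or the gripper's body presses on something with over 40 N, if the wrist force passes 120 N, or if a joint passes its speed limit or range.

ROBOT

A 6-joint arm with a two-finger parallel gripper is mounted at the origin on the work surface. World frame = base frame: x ahead of the robot, y to its left, z up, the work surface at z = 0. Lengths are in m, angles in rad, forces in N, time in s.
With the tool pointing down it reaches from about 0.375 to 0.975 m from the base axis. Payload 3.8 kg.
Tool frame: the origin (TCP) lies at the very end of the fingers, on their centre line; the grasp point (between the pads) lies 19 mm behind it; z points along the fingers, y is the direction in which the jaws open and shut (so a half turn about z gives the same grasp; the last joint's range is limited). The gripper opens to 85 mm and grips with 20 to 120 N. Pads are 22 mm wide; open, the fingers measure 114 mm over their backs; the gripper's body (76 mm by 85 mm) begins 54 mm behind the grasp point. The pads swing forward as they close: fully open they stand 13 mm farther back than shut.
Start: joints at [-1.193, 0.264, 1.604, -0, 1.274, -0.037], TCP at [0.272, -0.618, 0.197] pointing down, gripper open.
Joint ranges: [-2.63, 2.63], [-0.94, 2.18], [0.31, 2.57], [-1.31, 4.45], [0, 2.66], [-2.55, 2.55]. Speed limits (rad/s): [2.57, 2.57, 3.14, 3.14, 3.14, 3.14].

INTERFACE

Orientations are given as a rotation vector (axis times angle).
In Python, from workcell import read_state, read_camera, camera_info, finish_job gives the robot as it stands. The module is installed in compiled form; this text tells all that it offers.
- The arm moves only by the tool play_rows, never from a script. Its argument "motion" is a list of rows, each a list of 5 numbers: the shift along the tool's x, y, z in units of 1000 mm (1.0 is 1000 mm), then the turn about the tool's z in units of 2 pi rad (1.0 is 2 pi rad), then the finger opening in mm, from 0 to 85.4. A call has 1 to 5 rows; each row shifts and turns the commanded pose from where the row before left it, along the tool's axes as they then stand; what a row does not reach is not made up. A row lasts 1/8 s, in which the tool goes at most 62.5 mm and 10.7 degrees, less where a joint would pass 70% of its speed; a pose out of reach is approached as far as the arm can. A call with a number of a shift or a turn outside -1 to 1 is refused whole. A call with a gripper value outside its range is refused whole. The fingers move at their own pace and stop on an object; "squeeze" is the grip in N (left out, the last holds). Time passes only in rows, so rows that do not move let the fingers close. It gives the time, the measured TCP pose, the force and the opening at its end, in the units of the state.
- read_state(): the state, without advancing time (a new reading comes with each control period).
- read_camera(name): name is "side" or "top" or "wrist"; returns the picture (400x640x3 uint8, red, green, blue); there is no depth.
- camera_info(name): a dict with "intrinsics" (3x3 intrinsics, pixels), "pose" (4x4, takes a point from camera to world coordinates). Camera axes: x right, y down, z forward; pixel columns grow to the right and rows downward; lengths in m; the calibration is good to about 2 mm. A picture is of the moment at which its call begins: read the wrist's pose just before it. camera_info takes no time and is no camera call; for the wrist camera it gives the pose at the moment of the call.
- finish_job(): hands the job in, once; it reports no verdict.
The state is a dict: "time": time; "q": joint angles; "joint_vel": joint speeds; "joint_torque": joint torques, N m; "tool_pos": TCP position; "tcp_rot": TCP orientation; "wrist_force": force on the tool from outside, world axes, zero at the start; "torque": the same for the moment, N m; "width": opening from 0.0 (shut) to 1.0 (fully open).
Only numpy, scipy, OpenCV 4.12 (cv2) and the standard library are available. Lean on these libraries where they do the work, as an engineer would, in place of code of your own. Each camera call takes 0.05 s, during which the arm holds its last target. There are 200 camera calls.

## Working session

There is one attempt and no reset: what is moved stays moved. The work goes in short steps, Python scripts to look and compute and a tool call to move; the robot and the scene stay as the last step left them, time stands still between calls to the robot, and variables do not carry over. Pictures are saved under pics/ and viewed, about 8 in all and at most 12, crops included, and the job is handed in when it is done.

Besides the shell and the picture viewer there is one more tool, called after ">>>" as name(argument=value, ...), one argument or row to a line, values as JSON. play_rows: Moves the arm, as the interface text tells. Shifts and turns lie within -1 to 1; 1 stands for 1000 mm of shift or 2 pi rad of turn. Its arguments: {"type":"object","properties":{"motion":{"type":"array","items":{"type":"array","items":{"type":"number"}}},"squeeze":{"type":"number"}},"required":["motion"]}

```bash
mkdir -p pics
cat > h.py <<'E'
import numpy as np, cv2
from workcell import *
def snap(n,f):
    im=read_camera(n); cv2.imwrite('pics/'+f,im[:,:,::-1]); return im
def proj(n,P,info=None):
    i=info or camera_info(n); T=np.linalg.inv(np.array(i['pose'])); P=np.atleast_2d(P)
    c=P@T[:3,:3].T+T[:3,3]; p=c@np.array(i['intrinsics']).T; return p[:,:2]/p[:,2:]
def ray(n,uv,z,info=None):
    i=info or camera_info(n); T=np.array(i['pose']); uv=np.atleast_2d(uv)
    d=np.c_[uv,np.ones(len(uv))]@np.linalg.inv(np.array(i['intrinsics'])).T@T[:3,:3].T
    o=T[:3,3]; return o+d*((z-o[2])/d[:,2])[:,None]
E
python3 - <<'E'
from h import *
a=snap('top','top.png'); b=snap('side','side.png')
for n in('top','side'):
    i=camera_info(n); print(n,np.round(i['intrinsics'],1).tolist(),np.round(i['pose'],3).tolist())
s=read_state(); print(s)
E
```

```text
top [[439.7, 0.0, 316.2], [0.0, 439.7, 202.8], [0.0, 0.0, 1.0]] [[0.01, -0.997, 0.081, 0.494], [-1.0, -0.011, -0.018, -0.034], [0.019, -0.08, -0.997, 1.049], [0.0, 0.0, 0.0, 1.0]]
side [[478.1, 0.0, 310.9], [0.0, 478.1, 199.6], [0.0, 0.0, 1.0]] [[-0.731, -0.499, 0.466, 0.132], [-0.682, 0.516, -0.519, 0.461], [0.018, -0.697, -0.717, 0.789], [0.0, 0.0, 0.0, 1.0]]
{'time': 0.1, 'q': array([-1.19292870e+00,  2.64709974e-01,  1.60524344e+00, -6.43398608e-06,
        1.27375992e+00, -3.68595702e-02]), 'joint_vel': array([ 0.00106671, -0.00350599, -0.00313331, -0.00087338, -0.00161903,
        0.00075252]), 'joint_torque': array([ 5.70978627e-04, -5.16707397e+01, -3.68589199e+01, -3.10496819e-05,
        6.32986616e-03, -1.94360632e-05]), 'tool_pos': array([ 0.27172646, -0.61706466,  0.19556173]), 'tcp_rot': array([-3.07224583e+00, -6.46366117e-01,  5.74365847e-04]), 'wrist_force': array([ 0.10293046, -0.54676276, -0.17335152]), 'torque': array([ 0.00271434,  0.00548899, -0.03106553]), 'width': 0.9975257327066357}
```

View pics/top.png

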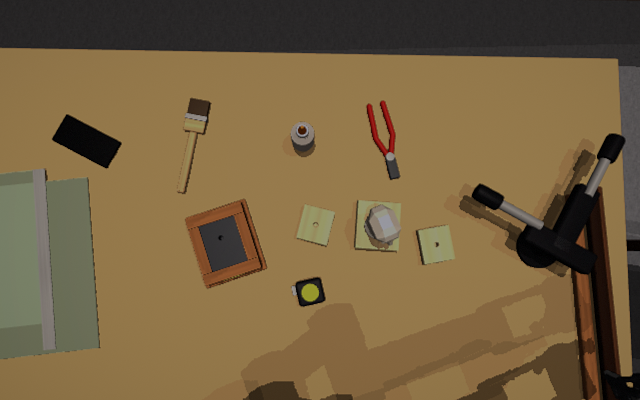

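View pics/side.png

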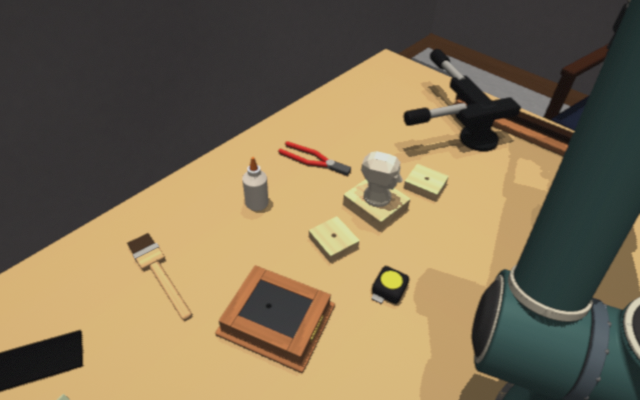

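The top view shows three pale blocks: (316,225), (379,225) under the head, and (436,245). The plinth is at (225,243), with a dark spot on its slate at about (220,238). I'll enlarge both areas to confirm the block, the face direction and the brass side.

Run:
```python
from h import *
a=cv2.imread('pics/top.png'); b=cv2.imread('pics/side.png')
r=lambda im,x,y,w,h:cv2.resize(im[y:y+h,x:x+w],(400,300),interpolation=cv2.INTER_CUBIC)
g=lambda im:np.clip(255*(im/255.)**.6,0,255).astype(np.uint8)
out=np.vstack([np.hstack([r(a,172,192,104,78+20),r(a,330,185,104,78)]),np.hstack([r(b,210,260,136,102),r(b,328,140,104,78)])])
cv2.imwrite('pics/crop.png',g(out))
```

```text
(no output)
```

View pics/crop.png

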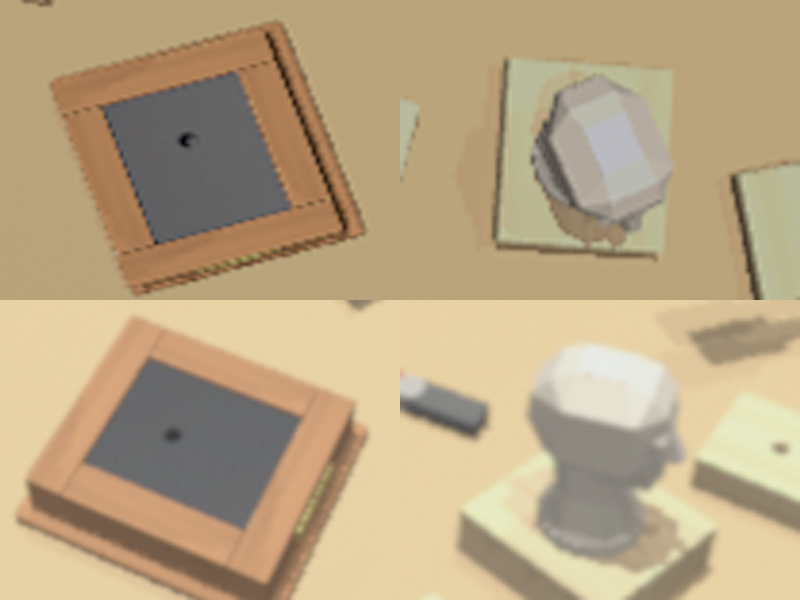

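The head stands on the largest block (top view, 379,225); the empty ones at (316,225) and (436,245) are smaller. The nose is near top (391,243). The brass plate is on the plinth's lower (−x) side, and the hole shows at about (220,238). Next I'll measure.

```bash
cat > m.py <<'E'
from h import *
def slate(im,box):
    x,y,w,h=box; c=im[y:y+h,x:x+w].astype(int)
    m=((c.max(2)-c.min(2)<25)&(c.max(2)<120)).astype(np.uint8)
    m=cv2.morphologyEx(m,cv2.MORPH_OPEN,np.ones((3,3)))
    n,l,st,ce=cv2.connectedComponentsWithStats(m); k=1+st[1:,4].argmax()
    cn=max(cv2.findContours((l==k).astype(np.uint8),0,1)[0],key=cv2.contourArea)[:,0]+[x,y]
    q=cv2.approxPolyDP(cn[:,None],6,True)[:,0].astype(float)
    return cn,q
for n,box in(('top',(180,195,90,95)),('side',(215,262,120,100))):
    im=cv2.imread(f'pics/{n}.png')
    cn,q=slate(im,box); print(n,'quad',q.tolist())
    P=ray(n,cn.astype(float),.0435)[:,:2]
    rc=cv2.minAreaRect((P*1000).astype(np.float32)); print('slate rect mm',np.round(rc[0],1),np.round(rc[1],1),rc[2])
    g=cv2.cvtColor(im,6).astype(float); msk=np.zeros(g.shape,np.uint8); cv2.fillPoly(msk,[cn.astype(np.int32)],1); msk=cv2.erode(msk,np.ones((7,7)))
    med=np.median(g[msk>0]); w=np.where((msk>0)&(g<med-12),med-g,0); v,u=np.nonzero(w)
    c=np.array([(u*w[v,u]).sum(),(v*w[v,u]).sum()])/w.sum(); print('hole px',c,len(u),'world',np.round(ray(n,c,.042)[0],4))
    # rest block (yellowish-green pale)
    hsv=cv2.cvtColor(im,cv2.COLOR_BGR2HSV)
b=cv2.imread('pics/top.png'); print(b[245,365],b[205,365],b[240,300],b[225,385],b[190,340])
print(np.round(ray('top',[[380,225],[391,243.5]],.11),3))
i=camera_info('wrist'); s=read_state(); from scipy.spatial.transform import Rotation as R
Rt=R.from_rotvec(s['tcp_rot']).as_matrix(); C=np.array(i['pose']); print('cam in tcp',np.round(Rt.T@(C[:3,3]-s['tool_pos']),3),np.round(Rt.T@C[:3,:3],3).tolist()); print(i['intrinsics'],Rt.round(3).tolist())
E
python3 m.py
```

```text
top quad [[233.0, 216.0], [199.0, 227.0], [212.0, 270.0], [246.0, 260.0]]
slate rect mm [480.9 160.4] [106.3  82.9] 18.863889694213867
hole px [219.7287234  237.16843972] 18 world [0.4943 0.1671 0.042 ]
side quad [[260.0, 281.0], [240.0, 315.0], [293.0, 336.0], [310.0, 300.0]]
slate rect mm [479.7 160.6] [105.   80.8] 19.0633487701416
hole px [268.2807309  305.45348837] 25 world [0.4922 0.1666 0.042 ]
[ 97 145 150] [110 151 151] [ 65 108 143] [159 151 150] [ 76 123 151]
[[ 0.524 -0.187  0.11 ]
 [ 0.484 -0.211  0.11 ]]
cam in tcp [ 0.069  0.    -0.176] [[-0.0, -0.962, -0.273], [1.0, -0.0, 0.001], [-0.001, -0.273, 0.962]]
[[343.67389259   0.         315.99437143]
 [  0.         343.67389259 205.95084599]
 [  0.           0.           1.        ]] [[0.915, 0.403, -0.001], [0.403, -0.915, 0.002], [0.0, -0.002, -1.0]]
```

>>> play_rows(
  motion=[
    [0,0,-0.045,0,85],
    [0,0,-0.045,0,85],
    [0.01,-0.01,-0.044,0,85],
    [0.044,-0.031,0,-0.01,85],
    [0.044,-0.031,0,-0.01,85],
  ],
  squeeze=40,
)

```text
time: 0.72
tool_pos: [0.3302, -0.51, 0.3311]
tcp_rot: [3.027, 0.84, 0.001]
wrist_force: [0.7, -0.7, -0.1]
width: 0.994
```

>>> play_rows(
  motion=[
    [0.044,-0.031,0,0,85],
    [0.044,-0.031,0,0,85],
    [0.044,-0.031,0,0,85],
    [0.044,-0.031,0,0,85],
    [0.044,-0.031,0,0,85],
  ],
)

```text
time: 1.35
tool_pos: [0.4388, -0.2628, 0.3303]
tcp_rot: [-3.027, -0.838, 0.0]
wrist_force: [-0.0, -0.9, 0.8]
width: 0.995
```

>>> play_rows(
  motion=[
    [0.04,-0.03,0,0,85],
    [0.03,-0.02,0,0,85],
    [0,0,0,0,85],
  ],
)

```text
time: 1.72
tool_pos: [0.4734, -0.1835, 0.3303]
tcp_rot: [-3.025, -0.844, 0.001]
wrist_force: [-0.4, -0.2, 0.5]
width: 0.996
```

```bash
cat > w.py <<'E'
from h import *; import sys
from scipy.spatial.transform import Rotation as R
i=camera_info('wrist'); im=snap('wrist',sys.argv[1]); np.savez('pics/w.npz',pose=i['pose'],K=i['intrinsics'])
s=read_state(); print(s['time'],s['tool_pos'].round(4),s['q'].round(2),R.from_rotvec(s['tcp_rot']).as_matrix().round(3).tolist(),s['wrist_force'].round(2),s['width'])
E
python3 w.py w1.png
```

```text
1.775 [ 0.4729 -0.1848  0.3303] [-0.42 -0.11  1.76 -0.    1.49  0.61] [[0.856, 0.517, -0.001], [0.517, -0.856, -0.0], [-0.001, -0.0, -1.0]] [-0.5   0.14  1.49] 0.998077169150517
```

View pics/w1.png

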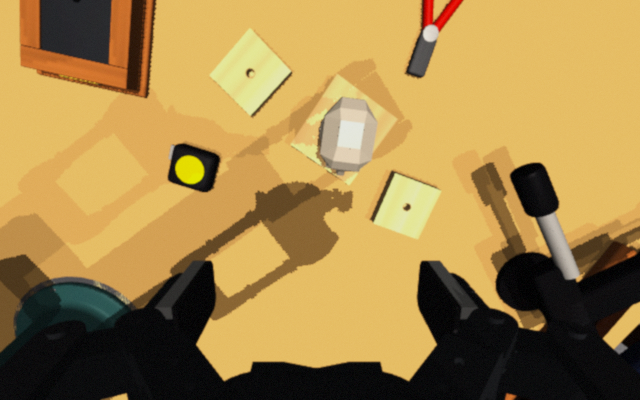

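The head is at (347,135) in the wrist view, and its long axis is nearly aligned with image up (tool x). I'll enlarge it to read off the temple edges.

Run:
```python
from h import *
im=cv2.imread('pics/w1.png'); c=im[80:190,280:410]; c=np.clip(255*(c/255.)**.8,0,255).astype(np.uint8)
cv2.imwrite('pics/w1c.png',cv2.resize(c,None,fx=6,fy=5.4,interpolation=cv2.INTER_CUBIC) if 0 else cv2.resize(c,None,fx=5,fy=5,interpolation=cv2.INTER_CUBIC))
```

```text
(no output)
```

View pics/w1c.png

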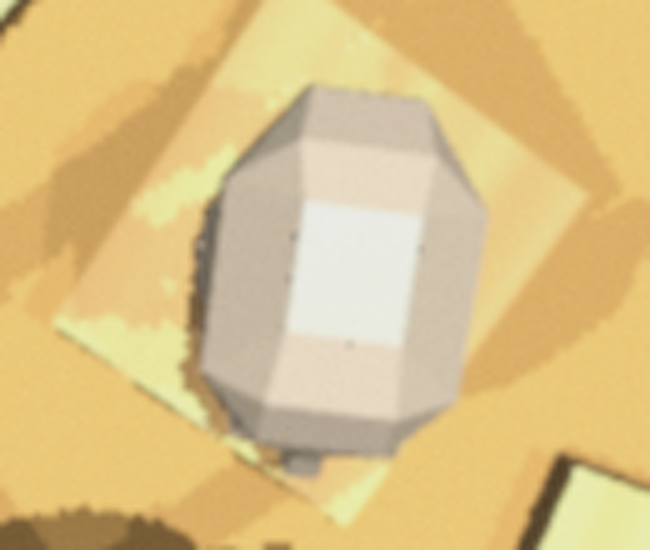

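Run:
```python
from h import *
d=np.load('pics/w.npz'); info={'pose':d['pose'],'intrinsics':d['K']}
px=lambda L:np.array(L)/5.+[280,80]-.4
F=ray('',px([[224,180],[202,370],[487,210],[458,402]]),.136,info); C=ray('',px([[302,202],[421,212],[405,347],[288,333]]),.152,info)
N=ray('',px([[303,465]]),.099,info)[0]
print(F.round(4).tolist(),F.mean(0).round(4))
for a,b in((0,1),(2,3)):
    v=F[a]-F[b]; print('yaw',np.degrees(np.arctan2(v[1],v[0])),np.linalg.norm(v))
print('width',np.linalg.norm((F[0]+F[1]-F[2]-F[3])/2))
print('crown',C.mean(0).round(4),[np.degrees(np.arctan2(*(C[a]-C[b])[1::-1])).round(1) for a,b in((0,3),(1,2))])
v=F.mean(0)-N; print('nose',N.round(4),np.degrees(np.arctan2(v[1],v[0])),np.hypot(v[0],v[1]))
# rest block top corners
B=ray('',px([[55,325],[345,525],[585,195]]),.034,info); print('rest',B.round(4).tolist(),((B[0]+B[2])/2).round(4),np.linalg.norm(B[0]-B[1]),np.linalg.norm(B[1]-B[2]))
# plinth, hole check: head centre seen in top cam
a=cv2.imread('pics/top.png'); print(proj('top',[[*F.mean(0)[:2],.152]]))
```

```text
[[0.5309, -0.1595, 0.136], [0.4949, -0.1761, 0.136], [0.5543, -0.2098, 0.136], [0.5176, -0.227, 0.136]] [ 0.5244 -0.1931  0.136 ]
yaw 24.726816611138915 0.03973983888653812
yaw 25.068602835148 0.0405211425238095
width 0.0556053794613444
crown [ 0.5289 -0.1912  0.152 ] [np.float64(26.0), np.float64(26.4)]
nose [ 0.4842 -0.2114  0.099 ] 24.51630295378489 0.04416534614608411
rest [[0.4742, -0.1432, 0.034], [0.4682, -0.2407, 0.034], [0.577, -0.2469, 0.034]] [ 0.5256 -0.195   0.034 ] 0.09768656183592261 0.10898634514595217
[[386.12430937 224.00464892]]
```

>>> play_rows(
  motion=[
    [0.04,0.034,0,0,85],
    [0,0,0,0.017,85],
    [0,0,0.03,0,85],
    [0,0,0,0,85],
    [0,0,0,0,85],
  ],
)

```text
time: 2.4
tool_pos: [0.5245, -0.1951, 0.3013]
tcp_rot: [3.068, 0.674, -0.0]
wrist_force: [1.1, -0.5, 0.8]
width: 0.996
```

```bash
cat > d.py <<'E'
from h import *; import sys
from scipy.spatial.transform import Rotation as R
s=read_state(); M=R.from_rotvec(s['tcp_rot']).as_matrix(); t=np.array([float(v) for v in sys.argv[1:4]]); yaw=float(sys.argv[4])
y=np.degrees(np.arctan2(M[1,0],M[0,0])); print('t',s['time'],'pos',s['tool_pos'].round(4),'yaw',y.round(2),'tool delta mm',((M.T@(t-s['tool_pos']))*1000).round(1),'turn units',((y-yaw)/360).round(4),'F',s['wrist_force'].round(2),'T',s['torque'].round(2),'w',round(s['width'],3),'tilt',M[:2,2].round(4))
E
python3 d.py .5244 -.1931 .101 25
```

```text
t 2.4 pos [ 0.5245 -0.1951  0.3013] yaw 24.79 tool delta mm [  0.8  -1.9 200.3] turn units -0.0006 F [ 1.08 -0.49  0.85] T [0.04 0.02 0.01] w 0.996 tilt [ 0.     -0.0003]
```

>>> play_rows(
  motion=[
    [0.001,-0.002,0.05,0,85],
    [0,0,0.05,0,85],
    [0,0,0.05,0,85],
    [0,0,0.03,0,85],
    [0,0,0.02,0,85],
  ],
)

```text
time: 3.02
tool_pos: [0.5247, -0.1924, 0.1003]
tcp_rot: [3.068, 0.675, -0.0]
wrist_force: [0.4, -0.2, 0.5]
width: 0.996
```

>>> play_rows(
  motion=[
    [0,0,0,0,85],
    [0,0,0,0,70],
    [0,0,0,0,62],
    [0,0,0,0,58],
    [0,0,0,0,50],
  ],
  squeeze=30,
)

```text
time: 3.65
tool_pos: [0.5252, -0.1921, 0.1014]
tcp_rot: [3.068, 0.676, 0.001]
wrist_force: [-0.0, -0.0, 1.0]
width: 0.587
```

>>> play_rows(
  motion=[
    [0,0,0,0,50],
    [0,0,0,0,45],
    [0,0,0,0,45],
    [0,0,0,0,45],
  ],
  squeeze=50,
)

```text
time: 4.15
tool_pos: [0.5259, -0.1923, 0.1034]
tcp_rot: [3.067, 0.675, 0.003]
wrist_force: [-2.0, 2.7, 11.4]
width: 0.531
```

```bash
python3 d.py .5244 -.1931 .101 25
```

```text
t 4.15 pos [ 0.5259 -0.1923  0.1034] yaw 24.84 tool delta mm [-1.7  0.   2.4] turn units -0.0004 F [-1.95  2.69 11.4 ] T [0.3  0.49 0.01] w 0.531 tilt [ 0.0024 -0.0007]
```

Width is 45 mm where I expected 56, and there is an 11 N upward force. I'll look before lifting.

```bash
python3 w.py w2.png
python3 - <<'E'
from h import *
snap('side','s2.png'); a=cv2.imread('pics/w2.png'); b=cv2.imread('pics/s2.png')
o=np.hstack([cv2.resize(a,(480,300)),cv2.resize(b[100:220,320:448],(320,300),interpolation=cv2.INTER_CUBIC)]); cv2.imwrite('pics/c2.png',o)
E
```

```text
4.2 [ 0.5259 -0.1923  0.1033] [-0.4   0.12  1.95  0.    1.06  0.74] [[0.907, 0.42, 0.002], [0.42, -0.907, -0.001], [0.002, 0.002, -1.0]] [-3.24  1.28 11.25] 0.5342672505013524
```

View pics/c2.png

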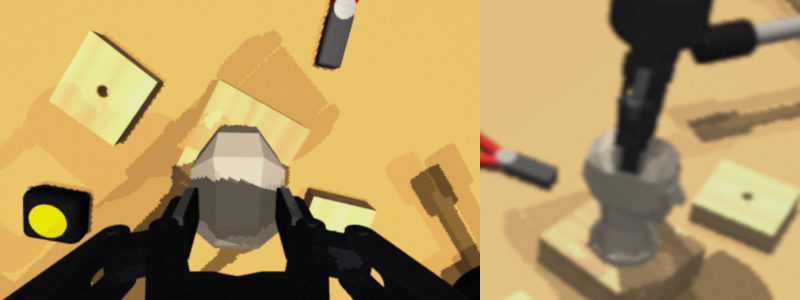

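The pads are on the temples and the head is still upright. The width reading probably isn't linear in millimetres, and the upward force comes from the pads swinging forward as they close. I'll lift slowly.

>>> play_rows(
  motion=[
    [0,0,-0.004,0,40],
    [0,0,-0.006,0,40],
    [0,0,-0.01,0,40],
    [0,0,-0.02,0,40],
    [0,0,-0.03,0,40],
  ],
  squeeze=60,
)

```text
time: 4.88
tool_pos: [0.5236, -0.1917, 0.1701]
tcp_rot: [-3.066, -0.675, 0.004]
wrist_force: [-0.0, -0.1, -0.4]
width: 0.471
```

>>> play_rows(
  motion=[
    [0,0,-0.03,0,40],
    [0,0,0,0,40],
    [0,0,0,0,40],
    [0,0,0,0,40],
  ],
)

```text
time: 5.38
tool_pos: [0.5237, -0.1916, 0.199]
tcp_rot: [-3.066, -0.675, 0.004]
wrist_force: [0.4, -0.7, 0.8]
width: 0.468
```

```bash
python3 w.py w3.png;python3 d.py .5244 -.1931 .201 18.9
python3 - <<'E'
from h import *
snap('top','t3.png');snap('side','s3.png'); a=cv2.imread('pics/w3.png'); b=cv2.imread('pics/s3.png')
o=np.hstack([cv2.resize(a,(480,300)),cv2.resize(b[60:180,320:448],(320,300),interpolation=cv2.INTER_CUBIC)]); cv2.imwrite('pics/c3.png',o)
E
```

```text
5.425 [ 0.5238 -0.1916  0.1991] [-0.4   0.04  1.85  0.    1.25  0.74] [[0.907, 0.42, -0.003], [0.42, -0.907, 0.001], [-0.002, -0.002, -1.0]] [-0.45  0.14 -0.64] 0.46753086203531624
t 5.425 pos [ 0.5238 -0.1916  0.1991] yaw 24.85 tool delta mm [-0.   1.6 -1.9] turn units 0.0165 F [-0.45  0.14 -0.64] T [-0.    0.02 -0.02] w 0.468 tilt [-0.0027  0.0012]
```

View pics/c3.png

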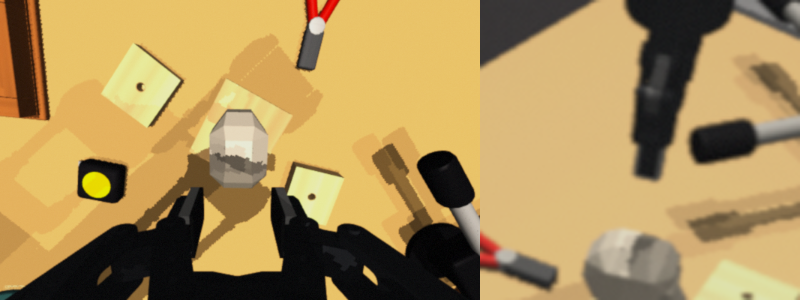

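The grip missed: the fingers simply closed to the commanded 40 mm and came up empty, with the head still in its block at wrist (239,150). I'll compare the actual fingertip height with the reported TCP.

Run:
```python
from h import *
from scipy.spatial.transform import Rotation as R
s=read_state(); M=R.from_rotvec(s['tcp_rot']).as_matrix(); p=s['tool_pos']
for h in(0,.013,.03,.045): print(h,[proj(n,p-M[:,2]*h).round(0).tolist() for n in('side','top','wrist')], proj('wrist',[p-M[:,2]*h+M[:,1]*k for k in(-.02,.02)]).round(0).tolist())
b=cv2.imread('pics/s3.png'); o=b[70:190,320:440].copy()
o=cv2.resize(o,(600,600),interpolation=cv2.INTER_CUBIC)
for h,c in((0,(0,0,255)),(.013,(0,255,0)),(.045,(255,0,0))):
    u=(proj('side',p-M[:,2]*h)[0]-[320,70])*5+2; cv2.circle(o,tuple(u.astype(int).tolist()),4,c,-1)
cv2.imwrite('pics/c4.png',o)
```

```text
0 [[[386.0, 138.0]], [[390.0, 223.0]], [[315.0, 239.0]]] [[278.0, 239.0], [351.0, 239.0]]
0.013 [[[387.0, 133.0]], [[391.0, 223.0]], [[315.0, 248.0]]] [[276.0, 248.0], [354.0, 248.0]]
0.03 [[[388.0, 126.0]], [[393.0, 223.0]], [[315.0, 263.0]]] [[272.0, 263.0], [358.0, 263.0]]
0.045 [[[389.0, 120.0]], [[394.0, 222.0]], [[315.0, 278.0]]] [[267.0, 278.0], [362.0, 278.0]]
```

View pics/c4.png

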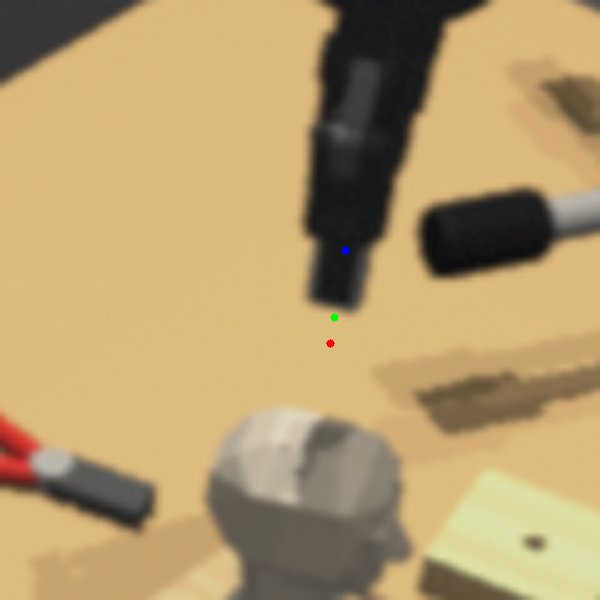

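Both the wrist view (pads 89 px apart at 40 mm, so about 0.155 m deep) and the side view put the real fingertips 30–35 mm short of the reported TCP. That explains why the pads rode on the crown slope above the flats. I'll go down again, deeper, watching the force.

>>> play_rows(
  motion=[
    [0,0.001,0,0,85],
    [0,0,0.01,0,85],
    [0,0,0.01,0,85],
    [0,0,0.01,0,85],
    [0,0,0,0,85],
  ],
)

```text
time: 6.15
tool_pos: [0.5241, -0.1925, 0.169]
tcp_rot: [-3.066, -0.675, 0.004]
wrist_force: [0.4, -0.5, 0.5]
width: 0.993
```

>>> play_rows(
  motion=[
    [0,0,0.03,0,85],
    [0,0,0.03,0,85],
    [0,0,0.015,0,85],
    [0,0,0.008,0,85],
    [0,0,0,0,85],
  ],
)

```text
time: 6.78
tool_pos: [0.5254, -0.193, 0.0879]
tcp_rot: [3.068, 0.676, 0.0]
wrist_force: [0.3, -0.1, 0.2]
width: 0.995
```

```bash
python3 w.py w5.png;python3 d.py .5244 -.1931 .064 25
python3 - <<'E'
from h import *
snap('side','s5.png'); a=cv2.imread('pics/w5.png'); b=cv2.imread('pics/s5.png')
o=np.hstack([cv2.resize(a,(480,300)),cv2.resize(b[100:220,320:448],(320,300),interpolation=cv2.INTER_CUBIC)]); cv2.imwrite('pics/c5.png',o)
E
```

```text
6.825 [ 0.5259 -0.1932  0.0886] [-0.4   0.14  1.96  0.    1.04  0.74] [[0.907, 0.42, 0.001], [0.42, -0.907, -0.0], [0.001, 0.001, -1.0]] [0.1  0.27 0.57] 0.9967787394010352
t 6.825 pos [ 0.5259 -0.1932  0.0886] yaw 24.85 tool delta mm [-1.3 -0.8 24.6] turn units -0.0004 F [0.1  0.27 0.57] T [ 0.02 -0.03 -0.03] w 0.997 tilt [ 0.0011 -0.0004]
```

View pics/c5.png

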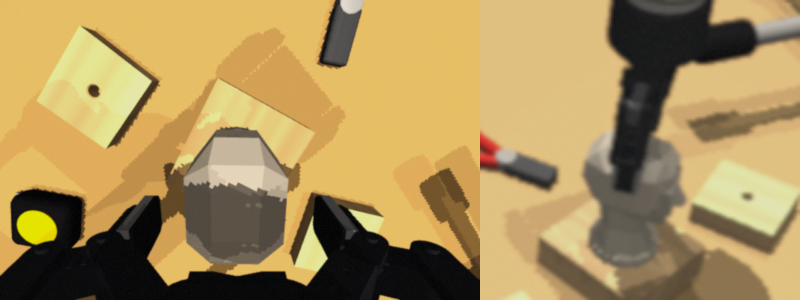

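Run:
```python
from h import *
for z in(.0886,.10,.11,.12,.13,.14): print(z,proj('side',[[.5259-.42*k,-.1932+.907*k,z] for k in(.0425,.05)]).round(0).tolist(),'body front/crown',proj('side',[[.5259-.42*.042,-.1932+.907*.042,z+.073],[.5244,-.193,.152]]).round(0).tolist())
```

```text
0.0886 [[374.0, 192.0], [373.0, 194.0]] body front/crown [[379.0, 165.0], [383.0, 156.0]]
0.1 [[375.0, 188.0], [374.0, 190.0]] body front/crown [[379.0, 161.0], [383.0, 156.0]]
0.11 [[375.0, 184.0], [375.0, 187.0]] body front/crown [[380.0, 157.0], [383.0, 156.0]]
0.12 [[376.0, 181.0], [375.0, 183.0]] body front/crown [[380.0, 153.0], [383.0, 156.0]]
0.13 [[377.0, 177.0], [376.0, 180.0]] body front/crown [[381.0, 149.0], [383.0, 156.0]]
0.14 [[377.0, 174.0], [376.0, 176.0]] body front/crown [[382.0, 145.0], [383.0, 156.0]]
```

The side view agrees: with the jaws open, the real tips are at z≈0.135 against a reported 0.089. I'll go down another 22 mm and close.

>>> play_rows(
  motion=[
    [0,0,0.01,0,85],
    [0,0,0.008,0,85],
    [0,0,0.004,0,85],
    [0,0,0,0,70],
    [0,0,0,0,63],
  ],
)

```text
time: 7.5
tool_pos: [0.5254, -0.193, 0.0659]
tcp_rot: [3.068, 0.676, 0.0]
wrist_force: [0.7, 0.1, -0.2]
width: 0.738
```

>>> play_rows(
  motion=[
    [0,0,0,0,60],
    [0,0,0,0,57],
    [0,0,0,0,54],
    [0,0,0,0,50],
    [0,0,0,0,45],
  ],
  squeeze=40,
)

```text
time: 8.12
tool_pos: [0.5254, -0.1927, 0.0662]
tcp_rot: [-3.068, -0.676, -0.001]
wrist_force: [-1.8, 3.4, 4.7]
width: 0.646
```

>>> play_rows(
  motion=[
    [0,0,0,0,40],
    [0,0,0,0,40],
    [0,0,0,0,40],
  ],
  squeeze=60,
)

```text
time: 8.5
tool_pos: [0.5254, -0.1927, 0.0663]
tcp_rot: [-3.068, -0.676, -0.001]
wrist_force: [-0.9, 4.1, 5.0]
width: 0.647
```

```bash
python3 d.py .5244 -.1931 .064 25
```

```text
t 8.5 pos [ 0.5254 -0.1927  0.0663] yaw 24.84 tool delta mm [-1.  -0.   2.3] turn units -0.0004 F [-0.91  4.09  4.97] T [ 0.59  0.3  -0.04] w 0.647 tilt [0.0002 0.0004]
```

The fingers stopped at 55 mm, which matches the temples. Lifting.

>>> play_rows(
  motion=[
    [0,0,-0.004,0,40],
    [0,0,-0.006,0,40],
    [0,0,-0.01,0,40],
    [0,0,-0.015,0,40],
    [0,0,-0.02,0,40],
  ],
)

```text
time: 9.12
tool_pos: [0.525, -0.193, 0.1217]
tcp_rot: [-3.068, -0.676, 0.001]
wrist_force: [0.9, 0.1, -3.4]
width: 0.647
```

>>> play_rows(
  motion=[
    [0,0,-0.03,0,40],
    [0,0,-0.03,0,40],
    [0,0,0,0,40],
    [0,0,0,0,40],
    [0,0,0,0,40],
  ],
)

```text
time: 9.75
tool_pos: [0.5239, -0.1924, 0.1789]
tcp_rot: [-3.066, -0.675, 0.004]
wrist_force: [-0.9, 0.1, -3.2]
width: 0.65
```

```bash
python3 d.py .48 .1605 .2 18.9; python3 w.py w6.png
python3 - <<'E'
from h import *
a=cv2.imread('pics/w6.png'); b=snap('side','s6.png')[:,:,::-1]
o=np.hstack([cv2.resize(a[60:260,200:440],(480,400),interpolation=cv2.INTER_CUBIC),cv2.resize(b[60:220,320:448],(320,400),interpolation=cv2.INTER_CUBIC)]); cv2.imwrite('pics/c6.png',o)
E
```

```text
t 9.75 pos [ 0.5239 -0.1924  0.1789] yaw 24.85 tool delta mm [ 108.4 -338.8  -20.5] turn units 0.0165 F [-0.87  0.06 -3.21] T [0.   0.03 0.03] w 0.65 tilt [-0.003   0.0013]
9.8 [ 0.524  -0.1925  0.1789] [-0.4   0.06  1.87 -0.    1.21  0.74] [[0.907, 0.42, -0.003], [0.42, -0.907, 0.001], [-0.002, -0.002, -1.0]] [-0.03 -0.12 -3.58] 0.6472465501162066
```

View pics/c6.png

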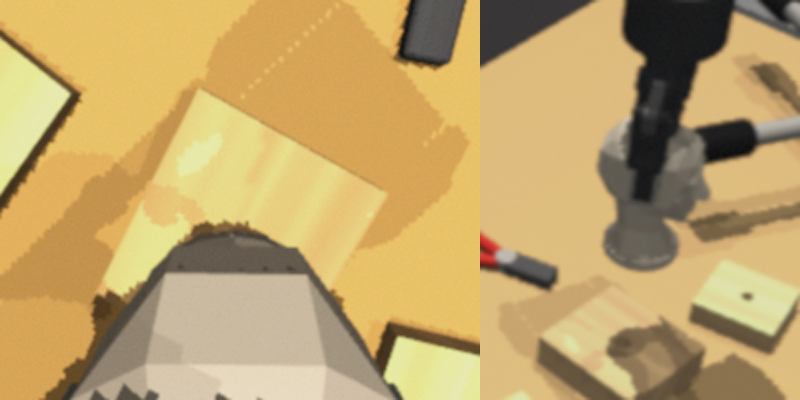

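The head is held: the wrist feels −3.3 N (about 0.34 kg), and the side view shows it upright and square in the pads. If it hasn't slipped, the pin tip is 48 mm below the reported TCP. Now carrying it over the plinth.

>>> play_rows(
  motion=[
    [0.007,-0.02,0,0,40],
    [0.012,-0.038,0,0,40],
    [0.014,-0.042,0,0,40],
    [0.014,-0.042,0,0,40],
    [0.014,-0.042,0,0,40],
  ],
)

```text
time: 10.48
tool_pos: [0.5023, 0.0019, 0.1804]
tcp_rot: [-3.067, -0.676, 0.001]
wrist_force: [0.0, 0.2, -4.5]
width: 0.647
```

>>> play_rows(
  motion=[
    [0.014,-0.042,0,0,40],
    [0.014,-0.042,0,0,40],
    [0.014,-0.042,0,0,40],
    [0.009,-0.028,0,0,40],
    [0,0,0,0.0165,40],
  ],
)

```text
time: 11.1
tool_pos: [0.4834, 0.1638, 0.1804]
tcp_rot: [-3.098, -0.517, 0.001]
wrist_force: [-0.4, -0.8, -3.1]
width: 0.644
```

>>> play_rows(
  motion=[
    [0,0,0.02,0,40],
    [0,0,0.015,0,40],
    [0,0,0,0,40],
    [0,0,0,0,40],
  ],
)

```text
time: 11.6
tool_pos: [0.4849, 0.1609, 0.146]
tcp_rot: [-3.099, -0.516, -0.0]
wrist_force: [0.1, 0.8, -3.7]
width: 0.648
```

```bash
python3 d.py .4831 .1615 .0903 18.9
python3 - <<'E'
from h import *
t=snap('top','t7.png')[:,:,::-1];b=snap('side','s7.png')[:,:,::-1]; s=read_state(); p=s['tool_pos']; c,q=np.cos(.33),np.sin(.33)
foot=[p[0]-.001*c,p[1]-.001*q,p[2]-.0323]; print('foot',proj('side',foot),proj('top',foot))
th=np.linspace(0,6.28,60); o=b[240:340,200:340].copy(); o=cv2.resize(o,(800,571),interpolation=cv2.INTER_CUBIC); k=800/140
for z,R,C in((p[2]-.0323,.031,(0,0,255)),(p[2]-.0483,.0022,(0,255,0))):
    u=(proj('side',np.c_[foot[0]+R*np.cos(th),foot[1]+R*np.sin(th),0*th+z])-[200,240]+.5)*k
    cv2.polylines(o,[u.astype(np.int32)],True,C,1)
cv2.imwrite('pics/c7.png',o)
E
```

```text
t 11.6 pos [0.4849 0.1609 0.146 ] yaw 18.9 tool delta mm [-1.5 -1.1 55.7] turn units -0.0 F [ 0.09  0.75 -3.66] T [-0.03 -0.02 -0.02] w 0.648 tilt [0.0002 0.0002]
foot [[272.06358074 282.79173231]] [[215.8058282  241.75495225]]
```

View pics/c7.png

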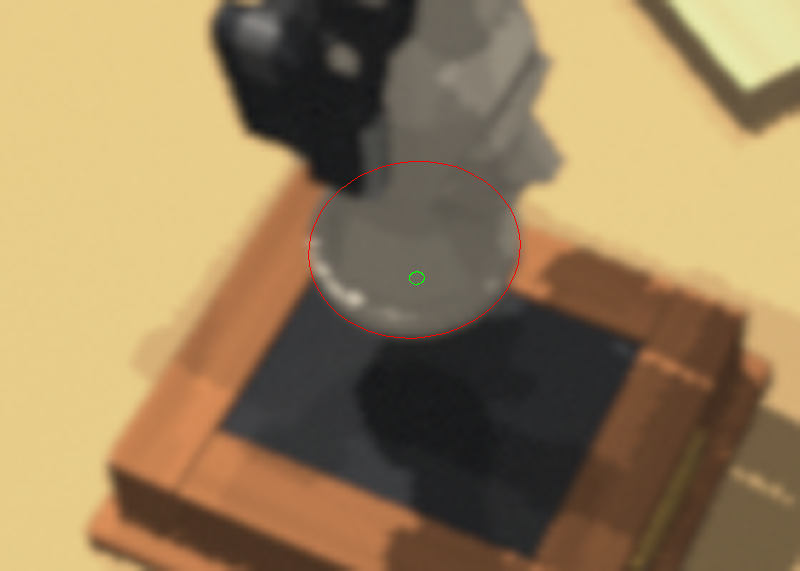

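The predicted foot outline lies on the real foot, so the pin position is known to about a millimetre. The pin is over the slate near its middle. Lowering gently.

>>> play_rows(
  motion=[
    [-0.001,-0.001,0.02,0,40],
    [0,0,0.015,0,40],
    [0,0,0.01,0,40],
    [0,0,0.005,0,40],
    [0,0,0,0,40],
  ],
)

```text
time: 12.32
tool_pos: [0.4834, 0.1614, 0.0955]
tcp_rot: [3.099, 0.516, -0.001]
wrist_force: [-1.2, 0.0, -3.1]
width: 0.648
```

>>> play_rows(
  motion=[
    [0,0,0.001,0,40],
    [0,0,0.001,0,40],
    [0,0,0.001,0,40],
  ],
)

```text
time: 12.7
tool_pos: [0.4838, 0.1615, 0.0931]
tcp_rot: [-3.099, -0.516, -0.001]
wrist_force: [-0.3, -0.4, -3.7]
width: 0.645
```

```bash
python3 d.py .4831 .1615 .0903 18.9
```

```text
t 12.7 pos [0.4838 0.1615 0.0931] yaw 18.91 tool delta mm [-0.7 -0.2  2.8] turn units 0.0 F [-0.34 -0.39 -3.7 ] T [-0.03 -0.03  0.06] w 0.645 tilt [0.0006 0.0002]
```

>>> play_rows(
  motion=[
    [0,0,0.001,0,40],
    [0,0,0.0005,0,40],
    [0,0,0.0005,0,40],
  ],
)

```text
time: 13.08
tool_pos: [0.4835, 0.1614, 0.0907]
tcp_rot: [-3.099, -0.516, 0.0]
wrist_force: [0.0, -0.2, -3.5]
width: 0.651
```

>>> play_rows(
  motion=[
    [0,0,0.0005,0,40],
    [0,0,0,0,40],
  ],
)

```text
time: 13.32
tool_pos: [0.4835, 0.1614, 0.0902]
tcp_rot: [-3.099, -0.516, 0.0]
wrist_force: [-0.1, 0.8, -4.5]
width: 0.648
```

>>> play_rows(
  motion=[
    [0,0,0.0005,0,40],
    [0,0,0.0005,0,40],
  ],
)

```text
time: 13.58
tool_pos: [0.4839, 0.1616, 0.0899]
tcp_rot: [-3.099, -0.516, -0.001]
wrist_force: [-1.4, -0.5, 1.3]
width: 0.647
```

>>> play_rows(
  motion=[
    [0,0,0.0005,0,40],
    [0,0,0.0005,0,40],
  ],
)

```text
time: 13.82
tool_pos: [0.4842, 0.1616, 0.0897]
tcp_rot: [-3.099, -0.516, -0.002]
wrist_force: [-3.1, -0.5, 7.7]
width: 0.651
```

>>> play_rows(
  motion=[
    [0,0,0.0005,0,40],
    [0,0,0,0,40],
  ],
)

```text
time: 14.08
tool_pos: [0.4843, 0.1617, 0.0896]
tcp_rot: [-3.099, -0.516, -0.002]
wrist_force: [-2.3, -0.7, 9.4]
width: 0.645
```

Contact at reported z≈0.090, with about 13 N of bearing. I'll ease off slightly and slide back toward the hole, seen at about +14 mm in x and +1.8 mm in y.

>>> play_rows(
  motion=[
    [0.001,0,-0.0005,0,40],
    [0.0015,-0.0004,0,0,40],
    [0.0015,-0.0004,0,0,40],
  ],
)

```text
time: 14.45
tool_pos: [0.486, 0.1626, 0.0895]
tcp_rot: [3.097, 0.516, -0.004]
wrist_force: [-5.7, -3.6, 9.6]
width: 0.649
```

>>> play_rows(
  motion=[
    [0.0015,-0.0004,0,0,40],
    [0.0015,-0.0004,0,0,40],
    [0.001,-0.0002,0,0,40],
  ],
)

```text
time: 14.82
tool_pos: [0.4895, 0.1644, 0.0893]
tcp_rot: [3.096, 0.517, -0.005]
wrist_force: [-4.8, -4.5, 8.0]
width: 0.647
```

>>> play_rows(
  motion=[
    [0.001,-0.0001,0,0,40],
    [0.001,-0.0001,0,0,40],
  ],
)

```text
time: 15.08
tool_pos: [0.4913, 0.1652, 0.0891]
tcp_rot: [3.096, 0.517, -0.005]
wrist_force: [-3.6, -4.8, 8.6]
width: 0.647
```

```bash
python3 d.py .4942 .1671 .0903 18.9
```

```text
t 15.075 pos [0.4913 0.1652 0.0891] yaw 18.95 tool delta mm [ 3.3 -0.9 -1.2] turn units 0.0001 F [-3.56 -4.82  8.6 ] T [-1.1   1.14 -0.05] w 0.647 tilt [-0.0025 -0.0028]
```

>>> play_rows(
  motion=[
    [0.001,-0.0004,0,0,40],
    [0.001,-0.0003,0,0,40],
  ],
)

```text
time: 15.32
tool_pos: [0.4932, 0.1664, 0.089]
tcp_rot: [3.096, 0.517, -0.004]
wrist_force: [-4.6, -5.7, 8.4]
width: 0.647
```

>>> play_rows(
  motion=[
    [0.001,-0.0002,0,0,40],
    [0.0005,0,0,0,40],
  ],
)

```text
time: 15.58
tool_pos: [0.4945, 0.1671, 0.0889]
tcp_rot: [3.096, 0.517, -0.004]
wrist_force: [-4.8, -5.3, 6.0]
width: 0.644
```

>>> play_rows(
  motion=[
    [0.001,0,0,0,40],
    [0.0005,0,0,0,40],
  ],
)

```text
time: 15.82
tool_pos: [0.4956, 0.1676, 0.0888]
tcp_rot: [3.097, 0.517, -0.005]
wrist_force: [-5.0, -4.2, 7.5]
width: 0.645
```

```bash
python3 d.py .4942 .1671 .0903 18.9
```

```text
t 15.825 pos [0.4956 0.1676 0.0888] yaw 18.94 tool delta mm [-1.5  0.1 -1.5] turn units 0.0001 F [-5.03 -4.17  7.54] T [-1.21  1.48 -0.03] w 0.645 tilt [-0.0028 -0.0028]
```

>>> play_rows(
  motion=[
    [0.001,0,0,0,40],
    [0.0005,0,0,0,40],
  ],
)

```text
time: 16.08
tool_pos: [0.4964, 0.168, 0.0887]
tcp_rot: [3.097, 0.517, -0.007]
wrist_force: [-5.6, -3.9, 7.5]
width: 0.647
```

>>> play_rows(
  motion=[
    [0.001,0,0,0,40],
    [0.0005,0,0,0,40],
  ],
)

```text
time: 16.32
tool_pos: [0.498, 0.1688, 0.0887]
tcp_rot: [3.097, 0.516, -0.006]
wrist_force: [-5.3, -3.4, 8.1]
width: 0.644
```

>>> play_rows(
  motion=[
    [0.001,0,0,0,40],
    [0.0005,0,0,0,40],
  ],
)

```text
time: 16.58
tool_pos: [0.5004, 0.17, 0.0886]
tcp_rot: [3.098, 0.516, -0.002]
wrist_force: [-0.6, -0.4, 0.1]
width: 0.644
```

```bash
python3 d.py .4942 .1671 .0903 18.9
python3 - <<'E'
from h import *
b=snap('side','s8.png')[:,:,::-1]; t=snap('top','t8.png')[:,:,::-1]; s=read_state(); p=s['tool_pos']; c,q=np.cos(.33),np.sin(.33)
foot=[p[0]-.001*c,p[1]-.001*q,p[2]-.0323]
th=np.linspace(0,6.28,60); k=800/140; o=cv2.resize(b[240:340,200:340],(800,571),interpolation=cv2.INTER_CUBIC)
u=(proj('side',np.c_[foot[0]+.031*np.cos(th),foot[1]+.031*np.sin(th),0*th+foot[2]])-[200,240]+.5)*k
cv2.polylines(o,[u.astype(np.int32)],True,(0,0,255),1); cv2.imwrite('pics/c8.png',o)
E
```

```text
t 16.575 pos [0.5004 0.17   0.0886] yaw 18.91 tool delta mm [-6.8  0.7 -1.7] turn units 0.0 F [-0.59 -0.42  0.1 ] T [-0.19  0.34 -0.03] w 0.644 tilt [-0.0013 -0.0009]
```

View pics/c8.png

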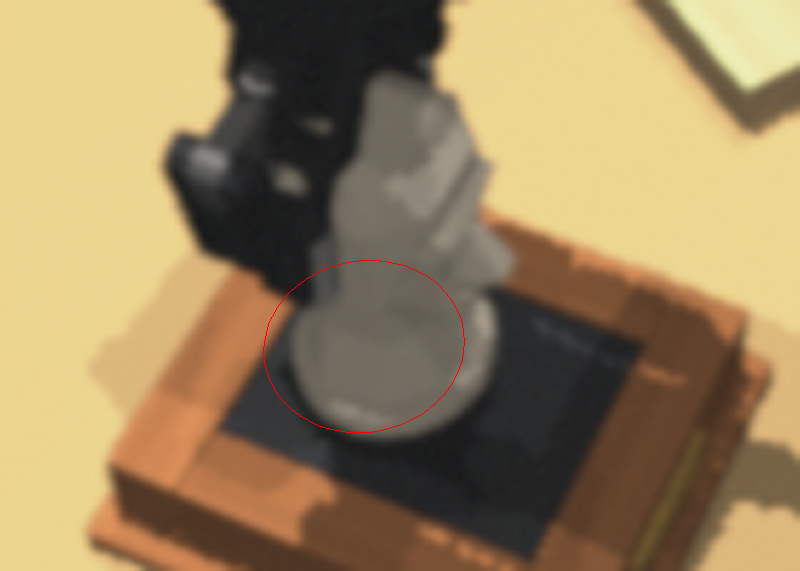

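The foot lags the tool by about 9 mm because the head has pivoted roughly 0.1 rad in the pads. The force has just collapsed from 8 N to 0, so the tip may have caught the hole. I'll probe downward gently.

>>> play_rows(
  motion=[
    [0,0,0.0005,0,40],
    [0,0,0.0005,0,40],
  ],
)

```text
time: 16.92
tool_pos: [0.5015, 0.1706, 0.087]
tcp_rot: [-3.099, -0.516, -0.001]
wrist_force: [0.6, 0.1, -2.5]
width: 0.644
```

>>> play_rows(
  motion=[
    [0,0,0.0005,0,40],
    [0,0,0,0,40],
  ],
)

```text
time: 17.18
tool_pos: [0.5015, 0.1706, 0.0868]
tcp_rot: [-3.099, -0.516, -0.001]
wrist_force: [3.0, 0.4, -3.3]
width: 0.645
```

The force is back to the head's own weight, 3 mm below contact level: the pin is in the hole. I'll keep lowering and bring the tool back to level the head.

>>> play_rows(
  motion=[
    [0,0,0.001,0,40],
    [0,0,0.001,0,40],
    [-0.001,0,0.001,0,40],
  ],
)

```text
time: 17.55
tool_pos: [0.5014, 0.1705, 0.0843]
tcp_rot: [-3.099, -0.516, -0.004]
wrist_force: [5.5, 0.3, -1.0]
width: 0.648
```

>>> play_rows(
  motion=[
    [-0.001,0,0.001,0,40],
    [-0.001,0,0.001,0,40],
    [0,0,0,0,40],
  ],
)

```text
time: 17.92
tool_pos: [0.501, 0.1702, 0.0832]
tcp_rot: [-3.098, -0.516, -0.009]
wrist_force: [6.7, 1.2, -0.8]
width: 0.647
```

```bash
cat > foot.py <<'E'
from h import *; import sys
# foot centre by matching left/right silhouette columns of the foot in the side view
d=float(sys.argv[1]); b=snap('side','sf.png').astype(float)
im=b[:,:,::-1]; g=im.mean(2); sat=im.max(2)-im.min(2)
for v in range(300,322,2):
    row=''.join('#' if (g[v,u]>75 and sat[v,u]<30) else '.' for u in range(240,300)); print(v,row)
E
python3 foot.py 0; python3 d.py .4942 .1671 .074 18.9
```

```text
300 ...........###################################..............
302 ...........###################################..............
304 ...........###################################..............
306 ...........##################################...............
308 ............################################................
310 .............##############################.................
312 ..............###########################...................
314 .................#####################......................
316 ....................##############..........................
318 ............................................................
320 ............................................................
t 17.975 pos [0.501  0.1702 0.0832] yaw 18.91 tool delta mm [-7.5  0.8  9.2] turn units 0.0 F [ 6.02  0.99 -1.18] T [ 0.24 -1.53 -0.05] w 0.645 tilt [0.0058 0.0015]
```

```bash
cat > fc.py <<'E'
from h import *
# visible foot disc: columns of gray mask in the side view, against the predicted rim for given centre
im=snap('side','sf.png').astype(float); g=im.mean(2); sat=im.max(2)-im.min(2); m=(g>75)&(sat<30)
mm=m[296:330,240:300]; L=[];Rr=[]
for v in range(mm.shape[0]):
    u=np.nonzero(mm[v])[0]
    if len(u)>8: L.append(u.min()+240);Rr.append(u.max()+241)
bot=296+len(L); print('left',min(L),'right',max(Rr),'bottom',bot)
th=np.linspace(0,6.28,200)
for dx in(6,9,12,15,18):
    for z in(.042,.048,.055):
        c=np.array([.4803,.1605])+dx*1e-3*np.array([.946,.324])+.0018*np.array([-.324,.946])
        u=proj('side',np.c_[c[0]+.031*np.cos(th),c[1]+.031*np.sin(th),0*th+z]); print(dx,z,u[:,0].min().round(1),u[:,0].max().round(1),u[:,1].max().round(1))
E
python3 fc.py
```

```text
left 251 right 286 bottom 317
6 0.042 254.5 289.3 322.4
6 0.048 254.3 289.2 320.6
6 0.055 254.0 289.2 318.5
9 0.042 253.0 287.8 321.8
9 0.048 252.8 287.7 320.0
9 0.055 252.5 287.7 317.9
12 0.042 251.5 286.3 321.1
12 0.048 251.3 286.2 319.4
12 0.055 251.0 286.1 317.3
15 0.042 250.1 284.8 320.5
15 0.048 249.8 284.7 318.7
15 0.055 249.5 284.6 316.6
18 0.042 248.6 283.3 319.8
18 0.048 248.3 283.2 318.1
18 0.055 248.0 283.1 316.0
```

>>> play_rows(
  motion=[
    [-0.001,0,0.0005,0,40],
    [-0.001,0,0.0005,0,40],
    [0,0,0,0,40],
  ],
)

```text
time: 18.4
tool_pos: [0.5003, 0.17, 0.083]
tcp_rot: [-3.098, -0.516, -0.013]
wrist_force: [7.4, 1.4, 0.8]
width: 0.651
```

>>> play_rows(
  motion=[
    [-0.0015,0,0,0,40],
    [-0.0015,0,0,0,40],
    [0,0,0,0,40],
  ],
)

```text
time: 18.77
tool_pos: [0.4967, 0.1687, 0.0826]
tcp_rot: [-3.098, -0.516, -0.011]
wrist_force: [6.5, 1.7, -0.6]
width: 0.648
```

>>> play_rows(
  motion=[
    [-0.0015,0,0,0,40],
    [-0.0015,0,0,0,40],
    [0,0,0,0,40],
  ],
)

```text
time: 19.15
tool_pos: [0.494, 0.1677, 0.0827]
tcp_rot: [-3.098, -0.516, -0.011]
wrist_force: [6.3, 1.6, -1.0]
width: 0.649
```

```bash
python3 fc.py | head -1; python3 d.py .4934 .1668 .074 18.9
```

```text
left 242 right 287 bottom 318
t 19.2 pos [0.4939 0.1677 0.0826] yaw 18.91 tool delta mm [-0.9  0.7  8.6] turn units 0.0 F [ 6.99  0.95 -0.71] T [ 0.21 -1.61 -0.02] w 0.646 tilt [0.0069 0.0018]
```

>>> play_rows(
  motion=[
    [-0.0015,0,0,0,40],
    [-0.0015,0,0,0,40],
    [0,0,0,0,40],
  ],
)

```text
time: 19.58
tool_pos: [0.4914, 0.1668, 0.0826]
tcp_rot: [-3.098, -0.516, -0.012]
wrist_force: [7.1, 0.2, -1.1]
width: 0.65
```

```bash
cat > fe.py <<'E'
from h import *
# sub-pixel right/left foot edges (side view, per row) and neck-to-foot tilt from the right silhouette
im=snap('side','sf.png').astype(float); g=cv2.GaussianBlur(im,(3,3),0).mean(2)
s=read_state(); p=s['tool_pos']
th=np.linspace(0,2*np.pi,721); X=np.array([.946,.324]);Y=np.array([-.324,.946])
def edges(v):
    r=g[v,240:300]; dr=np.diff(r); out=[]
    k=30+dr[30:].argmin(); w=-dr[k-2:k+3]; out.append(240.5+(np.arange(k-2,k+3)*w).sum()/w.sum())
    k=dr[2:25].argmax()+2; w=dr[k-2:k+3]; out.insert(0,240.5+(np.arange(k-2,k+3)*w).sum()/w.sum()); return out
for v in range(298,312,2): print(v,np.round(edges(v),2))
col=g[300:330,266:272].mean(1); d=np.diff(col); k=d.argmin(); w=-d[k-2:k+3]; print('bottom',300.5+(np.arange(k-2,k+3)*w).sum()/w.sum())
a=p[:2]-[.4803,.1605]; print('TCP plinth xy mm',(a@X*1000).round(1),(a@Y*1000).round(1),p[2].round(4))
E
python3 fe.py; python3 d.py .4934 .1668 .074 18.9
```

```text
298 [251.73 286.48]
300 [251.23 286.47]
302 [250.18 286.35]
304 [250.45 286.15]
306 [250.61 285.64]
308 [251.62 284.78]
310 [252.97 283.67]
bottom 318.37755903578966
TCP plinth xy mm 12.5 2.4 0.0826
t 19.625 pos [0.4914 0.1668 0.0826] yaw 18.91 tool delta mm [1.8 0.7 8.7] turn units 0.0 F [ 7.55  1.34 -0.39] T [ 0.33 -1.85  0.03] w 0.648 tilt [0.0075 0.002 ]
```

Side-view foot edges are 250.3/286.5 with the bottom at 318.4: foot at +12 mm, underside about 9 mm above the slate, and the head close to upright over the tool. I'll release the side load and lower.

>>> play_rows(
  motion=[
    [0.0015,0,0,0,40],
    [0.0015,0,0,0,40],
    [0,0,0.001,0,40],
  ],
)

```text
time: 20.0
tool_pos: [0.492, 0.1671, 0.0805]
tcp_rot: [-3.099, -0.516, -0.004]
wrist_force: [4.3, 0.5, -0.5]
width: 0.649
```

>>> play_rows(
  motion=[
    [0,0,0.001,0,40],
    [0,0,0.001,0,40],
    [0,0,0,0,40],
  ],
)

```text
time: 20.38
tool_pos: [0.492, 0.1671, 0.0783]
tcp_rot: [-3.099, -0.516, -0.005]
wrist_force: [5.5, 0.1, -1.8]
width: 0.648
```

```bash
python3 d.py .4934 .1668 .0743 18.9
```

```text
t 20.375 pos [0.492  0.1671 0.0783] yaw 18.91 tool delta mm [1.2 0.8 4. ] turn units 0.0 F [ 5.55  0.09 -1.83] T [ 0.03 -1.36  0.02] w 0.648 tilt [0.0028 0.0005]
```

>>> play_rows(
  motion=[
    [0.0015,0,0.001,0,40],
    [0.0005,0,0.001,0,40],
    [0,0,0,0,40],
  ],
)

```text
time: 20.75
tool_pos: [0.4924, 0.1674, 0.0755]
tcp_rot: [3.099, 0.516, -0.001]
wrist_force: [3.7, -0.6, -2.7]
width: 0.647
```

>>> play_rows(
  motion=[
    [0,0,0.0005,0,40],
    [0,0,0.0005,0,40],
  ],
)

```text
time: 21.0
tool_pos: [0.4924, 0.1675, 0.0747]
tcp_rot: [3.099, 0.516, -0.0]
wrist_force: [4.0, -0.4, -2.0]
width: 0.646
```

```bash
python3 fe.py; python3 d.py .4934 .1668 .0743 18.9
```

```text
298 [259.74 286.31]
300 [251.21 286.07]
302 [250.99 286.13]
304 [250.78 286.19]
306 [249.98 285.84]
308 [250.63 285.48]
310 [251.31 284.52]
bottom 320.64394221808016
TCP plinth xy mm 13.7 2.7 0.0747
t 21.05 pos [0.4924 0.1675 0.0747] yaw 18.91 tool delta mm [0.7 1.  0.4] turn units 0.0 F [ 4.25 -0.36 -1.47] T [-0.19 -1.06 -0.  ] w 0.647 tilt [-0.0002 -0.0001]
```

>>> play_rows(
  motion=[
    [0,0,0.0005,0,40],
    [0,0,0.0003,0,40],
  ],
)

```text
time: 21.3
tool_pos: [0.4925, 0.1676, 0.074]
tcp_rot: [-3.099, -0.516, 0.0]
wrist_force: [4.2, -0.7, -0.3]
width: 0.642
```

>>> play_rows(
  motion=[
    [0,0,0.0005,0,40],
    [0,0,0.0003,0,40],
  ],
)

```text
time: 21.55
tool_pos: [0.4928, 0.1676, 0.0739]
tcp_rot: [-3.099, -0.516, -0.001]
wrist_force: [1.8, -1.2, 5.6]
width: 0.646
```

>>> play_rows(
  motion=[
    [0.0005,0,0.0005,0,40],
    [0,0,0,0,40],
  ],
)

```text
time: 21.8
tool_pos: [0.493, 0.1677, 0.0739]
tcp_rot: [3.099, 0.516, -0.0]
wrist_force: [1.1, -1.6, 8.0]
width: 0.65
```

The foot is seated: z is steady at 0.0739 with about 11 N of bearing. I'll relax the grip so it settles flat, then open.

>>> play_rows(
  motion=[
    [0,0,0,0,40],
    [0,0,0,0,40],
  ],
  squeeze=20,
)

```text
time: 22.05
tool_pos: [0.4931, 0.1678, 0.0739]
tcp_rot: [3.099, 0.516, -0.0]
wrist_force: [0.1, -0.5, 9.0]
width: 0.648
```

```bash
python3 fe.py; python3 d.py .4934 .1668 .0743 18.9
```

```text
298 [259.48 285.8 ]
300 [250.97 285.77]
302 [250.79 285.97]
304 [250.64 285.86]
306 [250.65 285.65]
308 [250.78 285.37]
310 [251.09 284.5 ]
bottom 320.70864760989673
TCP plinth xy mm 14.4 2.7 0.0739
t 22.1 pos [0.4931 0.1677 0.0739] yaw 18.91 tool delta mm [ 0.   1.  -0.4] turn units 0.0 F [ 1.13 -1.93  7.91] T [-0.45 -0.15 -0.02] w 0.646 tilt [-0.0001 -0.0001]
```

>>> play_rows(
  motion=[
    [0,0,0,0,56],
    [0,0,0,0,58],
    [0,0,0,0,62],
    [0,0,0,0,70],
    [0,0,0,0,85],
  ],
)

```text
time: 22.72
tool_pos: [0.4926, 0.1677, 0.0723]
tcp_rot: [3.099, 0.516, -0.002]
wrist_force: [-0.2, -0.1, -0.2]
width: 0.993
```

>>> play_rows(
  motion=[
    [0,0,0,0,85],
    [0,0,0,0,85],
    [0,0,0,0,85],
  ],
)

```text
time: 23.1
tool_pos: [0.493, 0.1678, 0.0727]
tcp_rot: [-3.099, -0.516, -0.0]
wrist_force: [-0.4, 0.5, -0.5]
width: 0.997
```

```bash
python3 fe.py|grep -E "30[0246]|bottom"; python3 d.py .4934 .1668 .0743 18.9; cp pics/sf.png pics/sA.png
```

```text
300 [254.21 285.84]
302 [254.5  285.97]
304 [255.37 285.85]
306 [249.56 285.64]
bottom 320.6992316926771
t 23.15 pos [0.4931 0.1677 0.0727] yaw 18.9 tool delta mm [ 0.   1.  -1.6] turn units 0.0 F [-0.25 -0.25  0.18] T [0.02 0.05 0.02] w 0.992 tilt [0. 0.]
```

Released, and the foot didn't move. I'll retreat straight up, slowly at first, then check the result.

>>> play_rows(
  motion=[
    [0,0,-0.01,0,85],
    [0,0,-0.02,0,85],
    [0,0,-0.03,0,85],
    [0,0,-0.04,0,85],
    [0,0,-0.05,0,85],
  ],
)

```text
time: 23.78
tool_pos: [0.4922, 0.1675, 0.2237]
tcp_rot: [3.099, 0.516, -0.002]
wrist_force: [-0.0, -0.5, -0.2]
width: 0.997
```

>>> play_rows(
  motion=[
    [0,0,-0.05,0,85],
    [0,0,-0.04,0,85],
    [0,0,0,0,85],
    [0,0,0,0,85],
  ],
)

```text
time: 24.28
tool_pos: [0.4928, 0.1677, 0.3127]
tcp_rot: [-3.099, -0.516, -0.0]
wrist_force: [0.4, 0.3, -0.7]
width: 0.997
```

```bash
python3 fe.py|grep -E "30[0246]|bottom"; python3 d.py .4934 .1668 .3 18.9
python3 - <<'E'
from h import *
# upright/yaw check: crown + face geometry in wrist view, by gray mask
i=camera_info('wrist'); im=snap('wrist','w9.png').astype(float); sat=im.max(2)-im.min(2); g=im.mean(2)
c=np.array([.4803,.1605])+.0129*np.array([.946,.324])+.0018*np.array([-.324,.946])
uv=proj('wrist',[[*c,.16]],i)[0]; print('expected crown px',uv.round(1))
m=((g>140)&(sat<45)).astype(np.uint8); m=cv2.morphologyEx(m,cv2.MORPH_OPEN,np.ones((3,3))); n,l,st,ce=cv2.connectedComponentsWithStats(m)
for k in range(1,n):
    if st[k,4]>150 and np.hypot(*(ce[k]-uv))<60:
        rc=cv2.minAreaRect(np.argwhere(l==k)[:,::-1].astype(np.float32)); print(ce[k].round(1),st[k,4],rc,'world@.16',ray('wrist',ce[k],.16,i)[0].round(4))
m2=((g>225)&(sat<30)).astype(np.uint8)
# bystanders: compare top views before/after away from the arm
t=snap('top','t9.png').astype(int)[:,:,::-1]; a=cv2.imread('pics/top.png').astype(int); df=np.abs(t-a).max(2)
for nm,(x,y,w,h) in dict(brush=(175,95,40,100),bottle=(288,118,30,38),pliers=(362,98,42,85),tape=(290,275,38,34)).items(): print(nm,(df[y:y+h,x:x+w]>40).sum())
E
```

```text
300 [251.46 285.81]
302 [250.82 285.98]
304 [250.37 285.86]
306 [249.77 285.64]
bottom 319.9739633833343
t 24.325 pos [0.4923 0.1675 0.3117] yaw 18.9 tool delta mm [ 0.8  1.  11.7] turn units 0.0 F [-0.13 -0.55 -1.05] T [-0.04  0.01  0.  ] w 0.997 tilt [-0.0017 -0.0005]
expected crown px [316.3 182.7]
[316.7 172.1] 2504 ((316.0, 169.5), (63.0, 54.0), 90.0) world@.16 [0.5019 0.1694 0.16  ]
brush 0
bottle 0
pliers 0
tape 0
```

Run:
```python
from h import *
i=camera_info('wrist'); im=cv2.imread('pics/w9.png'); c=np.array([.4932,.1664])
up=proj('wrist',[[*(c+.0049*np.array([.946,.324])),.160]],i)[0].round().astype(int)
b=cv2.bilateralFilter(im,5,20,3); m=np.zeros((402,642),np.uint8)
cv2.floodFill(b,m,tuple(up.tolist()),0,(6,6,6),(6,6,6),cv2.FLOODFILL_MASK_ONLY|cv2.FLOODFILL_FIXED_RANGE|(255<<8))
m=cv2.morphologyEx(m[1:-1,1:-1],cv2.MORPH_OPEN,np.ones((3,3))); pts=np.argwhere(m)[:,::-1].astype(np.float32)
P=ray('wrist',pts.astype(float),.160,i)[:,:2]; rc=cv2.minAreaRect((P*1000).astype(np.float32)); print(len(pts),rc)
d=np.array(rc[0])/1000-c; print('crown rel foot, head axes mm',(d@[.946,.324]*1000).round(1),(d@[-.324,.946]*1000).round(1),'(w1 on block: 4.9, 0)')
for v in range(150,215,4): print(v,im[v,280:352:6].mean(1).astype(int))
```

```text
15 ((496.83551025390625, 166.8353271484375), (2.9472594261169434, 2.903505563735962), 18.88949966430664)
crown rel foot, head axes mm 3.6 -0.8 (w1 on block: 4.9, 0)
150 [107  58  63 127 184 184 185 185 185 136  49  46]
154 [109  51  92 163 199 199 198 200 199 176 112  54]
158 [108  51 159 166 198 200 200 199 201 176 176  63]
162 [106  49 161 164 191 199 199 200 198 173 173  65]
166 [105  58 182 159 198 217 217 217 210 169 173  60]
170 [104  62 189 160 198 216 218 216 210 172 173  59]
174 [105  63 190 161 184 217 216 216 210 171 171  60]
178 [106  73 180 164 186 216 226 216 207 174 172  60]
182 [103  79 178 149 182 216 225 227 216 185 194  60]
186 [105  75 179 150 171 217 224 226 220 197 195  57]
190 [108  76 179 150 173 208 225 224 217 195 195  55]
194 [ 59  74 179 153 150 174 194 201 217 199 196  30]
198 [ 58  45 178  71  75  91 132 134 133 203 198  28]
202 [ 60  44  37  72  92  95 131 133 133 110  55  25]
206 [ 59  49  29  55  77  74 104 104 104  85  29  29]
210 [57 48 30 28 67 63 95 90 91 31 27 29]
214 [54 57 51 54 54 36 44 58 58 60 56 58]
```

The tool dropped from 0.0900 at tip contact to 0.0740 at foot contact. That is 16.0 mm, exactly the pin length, so the foot is fully home. The crown in the wrist view fits an upright head to within about 0.02 rad. Handing in.

```bash
python3 -c "
from h import *
print(finish_job())"
```

```text
the job is handed in; nothing more can be done
None
```

I set the plaster head on the plinth with its pin in the hidden hole, let go, backed the arm off and handed the job in at about 24 s of the 58 s. `finish_job` gives no verdict, so the points below are my own checks.

**How it went:**
- **Lift:** My first grip failed because the real fingertips sat about 33–46 mm short of the reported TCP. The pads rode on the crown, pressing the head down with about 11 N, and came up empty. The second grip, lower, held at 55 mm, and the head lifted cleanly.
- **Finding the hole:** The pin touched the slate about 3 mm behind the middle. While I slid it back, the head tilted about 0.1 rad in the pads until the pin dropped into the hole, with the foot about 12–13 mm behind the middle. I then levelled it against the hole wall before lowering.

**Last checks:**
- **Fully home:** The tool went down 16.0 mm between tip contact and foot contact, exactly the pin length. The foot's edges in the side view did not move on release.
- **Force:** The highest bearing force I read on the slate was about 13 N.
- **Facing:** The face should be towards the brass plate, since I released at 18.9°, the plinth's measured angle. I did not measure the head's angle again afterwards.
- **Upright:** I estimate the lean at under about 0.02 rad. My automatic crown measurement came out unusable, so this rests on rough brightness samples.
- **Foot edge:** The side-view foot bottom read about 0.7 pixel different after the arm withdrew, which I put down to changed lighting.
- **Bystanders:** Before-and-after top views show no change around the tape measure, glue bottle, pliers or brush.

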